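# Tick off the die set on the tally pins

### The arm

A 6-joint arm with a two-finger parallel gripper is mounted at the origin on the work surface. World frame = base frame: x ahead of the robot, y to its left, z up, the work surface at z = 0. Lengths are in mm, angles in rad, forces in N, time in s.
With the tool pointing down it reaches from about 250 to 725 mm from the base axis. Payload 9.7 kg.
Tool frame: the origin (TCP) lies on the front face of the gripper's body, between the roots of the fingers; the fingertips stand 73 mm ahead of it and the grasp point (between the pads) lies 54 mm ahead of it; x points along the fingers, z is the direction in which the jaws open and shut, and the axes are right-handed (so a half turn about x gives the same grasp; the last joint's range is limited). The gripper opens to 85 mm and grips with 20 to 120 N. Pads are 22 mm wide; open, the fingers measure 114 mm over their backs; the gripper's body (76 mm by 85 mm) begins 54 mm behind the grasp point. The pads swing forward as they close: fully open they stand 13 mm farther back than shut.
Start: joints at [-1.12, 0.087, 0.176, 1.66, 0, 1.571], TCP at [239.624, -495.053, 303.884] pointing down, gripper open.
Joint ranges: [-3.13, 3.13], [-0.85, 1.81], [-1.15, 1.24], [-2.2, 2.28], [-1.44, 1.52], [-3.14, 3.14]. Speed limits (rad/s): [2.22, 2.22, 2.57, 3.14, 3.14, 3.14].

### API

Orientations are given as a unit quaternion [x, y, z, w].
In Python, from bench import robot gives the robot as it stands.
- The arm moves only by the tool move_arm, never from a script. Its argument "steps" is a list of rows, each a list of 7 numbers: the shift along the world's x, y, z normalised to -1 to 1, where 1 is 0.2 m, then the turn, a rotation vector about the world's x, y, z normalised to -1 to 1, where 1 is 180 degrees, then the gripper's target within -1 to 1 (fully open at 1, half-way at 0, shut at -1). A call has 1 to 5 rows; each row is the pose to reach, as a shift and turn from the pose commanded when the call began, turning the shorter way round; what a row does not reach only later rows make up. A row lasts 1/8 s, in which the tool goes at most 62.5 mm and 10.7 degrees, less where a joint would pass 70% of its speed; a pose out of reach is approached as far as the arm can. A call with a number of a shift or a turn outside -1 to 1 is refused whole. A call with a gripper value outside its range is refused whole. The fingers move at their own pace and stop on an object; "force" is the grip in N (left out, the last holds). Time passes only in rows, so rows that repeat a pose let the fingers close. It gives the time, the measured TCP pose, the force and the opening at its end, in the units of the state.
- robot.read_state(): the state, without advancing time (a new reading comes with each control period).
- robot.snapshot(name): name is "scene" or "top" or "wrist"; returns a dict with "color" (420x560x3 uint8, red, green, blue), "range_z" (420x560 float32, mm along the optical axis (not along the pixel's ray), 0 where there is no reading), "mtx" (3x3 intrinsics, pixels), "T" (4x4, takes a point from camera to world coordinates); the wrist camera has in their place "hand_eye" (4x4, takes a point from camera to tool coordinates, whose origin is the TCP and whose axes are the tool frame's). Camera axes: x right, y down, z forward; pixel columns grow to the right and rows downward; lengths in mm; the calibration is good to about 2 mm. A picture is of the moment at which its call begins: read the wrist's pose just before it.
- robot.hand_in(): hands the job in, once; it reports no verdict.
The state is a dict: "clock": time; "q": joint angles; "joint_velocities": joint speeds; "joint_torque": joint torques, N m; "position": TCP position; "orientation": TCP orientation; "wrist_force": force on the tool from outside, world axes, zero at the start; "moment": the same for the moment, N m; "gripper_width": finger opening in mm.
Only numpy, scipy, OpenCV 4.12 (cv2) and the standard library are available. Lean on these libraries where they do the work, as an engineer would, in place of code of your own. Each camera call takes 0.05 s, during which the arm holds its last target.

### The job

Tick off the tooling in the order it goes into the press: with the fingertips tap down the yellow tally pin on the pad with the steel channel die, then the one on the pad with the red die clip, then the one on the pad with the bronze knob, each lightly, until the pin is well past half way down, without ramming it hard against its bottom. Leave the pin of the empty pad up, leave all the tools and other things lying where they are, and finish clear of everything.

Things in the scene. Friction and masses are not known exactly. Their poses are not given: they have to be found in the camera images.
- pad_die: Tally pad, the pad on which the bright steel channel die lies: a fixed blue steel plate 170 x 90 mm, 8 mm thick, on the counter; all four look alike. Origin: centre of its underside, x along the 170 mm side, z up. Its upright pin stands at x = +57 mm, y = 0 of the pad, in a dark collar of 30 mm diameter (38 mm at its foot) whose top is 26 mm above the counter. The tool's place, a black rubber patch, is around x = -32 mm.
- pin_die_top (a point): Centre of the top face of the pin on the pad on which the bright steel channel die lies: a flat yellow cap of 26 mm diameter, 8 mm thick, its top 52 mm above the counter when fully up, 36 mm when at the bottom. The point moves with the pin; the cap itself sits on a stiff spring (2.5 N per mm, at most 6 mm) that softens the tap: it gives about 1.2 mm while the pin moves and comes back on release.
- pin_die (a joint): How far down the pin on the pad on which the bright steel channel die lies is, m: 0 fully up, 0.016 at the bottom of its stroke. It slides straight down against steady friction of about 3 N, has no spring and stays where it is left. All pins start at 0 to 3 mm.
- pad_clip: Tally pad, the pad on which the red die clip lies: a fixed blue steel plate 170 x 90 mm, 8 mm thick, on the counter; all four look alike. Origin: centre of its underside, x along the 170 mm side, z up. Its upright pin stands at x = +57 mm, y = 0 of the pad, in a dark collar of 30 mm diameter (38 mm at its foot) whose top is 26 mm above the counter. The tool's place, a black rubber patch, is around x = -32 mm.
- pin_clip_top (a point): Centre of the top face of the pin on the pad on which the red die clip lies: a flat yellow cap of 26 mm diameter, 8 mm thick, its top 52 mm above the counter when fully up, 36 mm when at the bottom. The point moves with the pin; the cap itself sits on a stiff spring (2.5 N per mm, at most 6 mm) that softens the tap: it gives about 1.2 mm while the pin moves and comes back on release.
- pin_clip (a joint): How far down the pin on the pad on which the red die clip lies is, m: 0 fully up, 0.016 at the bottom of its stroke. It slides straight down against steady friction of about 3 N, has no spring and stays where it is left. All pins start at 0 to 3 mm.
- pad_knob: Tally pad, the pad on which the bronze knob lies: a fixed blue steel plate 170 x 90 mm, 8 mm thick, on the counter; all four look alike. Origin: centre of its underside, x along the 170 mm side, z up. Its upright pin stands at x = +57 mm, y = 0 of the pad, in a dark collar of 30 mm diameter (38 mm at its foot) whose top is 26 mm above the counter. The tool's place, a black rubber patch, is around x = -32 mm.
- pin_knob_top (a point): Centre of the top face of the pin on the pad on which the bronze knob lies: a flat yellow cap of 26 mm diameter, 8 mm thick, its top 52 mm above the counter when fully up, 36 mm when at the bottom. The point moves with the pin; the cap itself sits on a stiff spring (2.5 N per mm, at most 6 mm) that softens the tap: it gives about 1.2 mm while the pin moves and comes back on release.
- pin_knob (a joint): How far down the pin on the pad on which the bronze knob lies is, m: 0 fully up, 0.016 at the bottom of its stroke. It slides straight down against steady friction of about 3 N, has no spring and stays where it is left. All pins start at 0 to 3 mm.
- pad_empty: Tally pad, the pad with nothing lying on it: a fixed blue steel plate 170 x 90 mm, 8 mm thick, on the counter; all four look alike. Origin: centre of its underside, x along the 170 mm side, z up. Its upright pin stands at x = +57 mm, y = 0 of the pad, in a dark collar of 30 mm diameter (38 mm at its foot) whose top is 26 mm above the counter. The tool's place, a black rubber patch, is around x = -32 mm.
- pin_empty_top (a point): Centre of the top face of the pin on the pad with nothing lying on it: a flat yellow cap of 26 mm diameter, 8 mm thick, its top 52 mm above the counter when fully up, 36 mm when at the bottom. The point moves with the pin; the cap itself sits on a stiff spring (2.5 N per mm, at most 6 mm) that softens the tap: it gives about 1.2 mm while the pin moves and comes back on release.
- pin_empty (a joint): How far down the pin on the pad with nothing lying on it is, m: 0 fully up, 0.016 at the bottom of its stroke. It slides straight down against steady friction of about 3 N, has no spring and stays where it is left. All pins start at 0 to 3 mm.
- die_center (a point): Centre of the short bright steel channel die, loose: 40 x 60 x 30 mm with a 16 mm wide open channel along its top, about 0.4 kg.
- clip_center (a point): Centre of the red die clip, loose: a bent U of red painted steel, 30 x 55 x 24 mm, about 90 g.
- knob_center (a point): Centre of the cast bronze knob, loose, standing on its stem: 42 mm diameter, 36 mm high, about 0.2 kg.
- wrench_grip (a point): Grip of a loose steel wrench lying crosswise behind the pads (bystander).
- can_center (a point): Centre of a loose green can, 56 mm diameter, 85 mm high, at the left (bystander).
- punch_center (a point): Centre of a loose dark steel punch segment, 30 x 80 x 50 mm, at the right (bystander).
Not all that is in view belongs to the job. Leave any orange, purple or turquoise look-alike of the pad_clip alone.

How it is judged (in metres and radians):
On the way, in this order (a step that is already met when the one before it is completed fails the run):
1. the pin on the die's pad is tapped down (value of joint pin_die above 0.0075 m), for 0.1 s.
2. the pin on the red clip's pad is tapped down (value of joint pin_clip above 0.0075 m), for 0.1 s.
3. the pin on the bronze knob's pad is tapped down (value of joint pin_knob above 0.0075 m), for 0.1 s.
At the end, for the whole second after the job is handed in: The pins on the pads of the die, the clip and the knob are each more than 7.5 mm down (about half of their 16 mm stroke), the empty pad's pin is less than 5 mm down, and the tools and bystanders lie within 20 mm of where they started (value of joint each of pin_die, pin_clip, pin_knob above 0.0075 m and value of joint pin_empty below 0.005 m and distance of each of die_center, clip_center, knob_center, wrench_grip, can_center, punch_center from where it was at the start of the episode below 0.02 m); the robot touches nothing.
It fails at once if the fingers or the arm press harder than 25 N on a tally pad or its pin (contact force between any of the fingers, the arm and pad_die above 25 N or contact force between any of the fingers, the arm and pad_clip above 25 N or contact force between any of the fingers, the arm and pad_knob above 25 N or contact force between any of the fingers, the arm and pad_empty above 25 N).
It fails at once if the empty pad's pin is pushed down by 5 mm or more (value of joint pin_empty above 0.005 m).
It fails at once if a tool or bystander is shifted, lifted or carried by more than 20 mm (distance of any of die_center, clip_center, knob_center, wrench_grip, can_center, punch_center from where it was at the start of the episode above 0.02 m).
It also fails if it takes over 42 s, if anything falls off the work surface, if the arm or the gripper's body presses on something with over 40 N, if the wrist force passes 120 N, or if a joint passes its speed limit or range.

## Working session

There is one attempt and no reset: what is moved stays moved. The work goes in short steps, Python scripts to look and compute and a tool call to move; the robot and the scene stay as the last step left them, time stands still between calls to the robot, and variables do not carry over. Pictures are saved under pics/ and viewed, and the job is handed in when it is done.

Besides the shell and the picture viewer there is one more tool, called after ">>>" as name(argument=value, ...), one argument or row to a line, values as JSON. move_arm: Moves the arm, as the interface text tells. Its arguments: {"type":"object","properties":{"steps":{"type":"array"},"force":{"type":"number"}},"required":["steps"]}

```bash
mkdir -p pics; python3 - <<'E'
from bench import robot
import cv2,pickle
s=robot.read_state();print({k:s[k] for k in('clock','position','orientation','wrist_force','gripper_width')})
d={}
for n in("scene","top"):
    d[n]=robot.snapshot(n);cv2.imwrite(f"pics/{n}0.png",d[n]["color"][:,:,::-1]);print(n,d[n]["mtx"].tolist(),d[n]["T"].round(3).tolist())
pickle.dump(d,open("d.pkl","wb"))
E
```

```text
{'clock': 0.0, 'position': array([ 239.56216818, -494.91911737,  303.17341934]), 'orientation': array([ 0.3758616 ,  0.59951481, -0.37534901,  0.59868454]), 'wrist_force': array([-1.16948531, -0.82181687, -0.31226486]), 'gripper_width': 85.38979769929757}
scene [[473.0272374511123, 0.0, 280.6046777702107], [0.0, 473.0272374511123, 206.20383086585105], [0.0, 0.0, 1.0]] [[0.152, 0.728, -0.668, 1564.577], [0.988, -0.117, 0.097, -137.987], [-0.008, -0.675, -0.738, 1236.754], [0.0, 0.0, 0.0, 1.0]]
top [[474.38737912144904, 0.0, 282.061175139664], [0.0, 474.38737912144904, 214.92621553263425], [0.0, 0.0, 1.0]] [[-0.023, -0.985, 0.174, 304.981], [-1.0, 0.022, -0.003, 8.152], [-0.001, -0.174, -0.985, 1361.439], [0.0, 0.0, 0.0, 1.0]]
```

View pics/scene0.png

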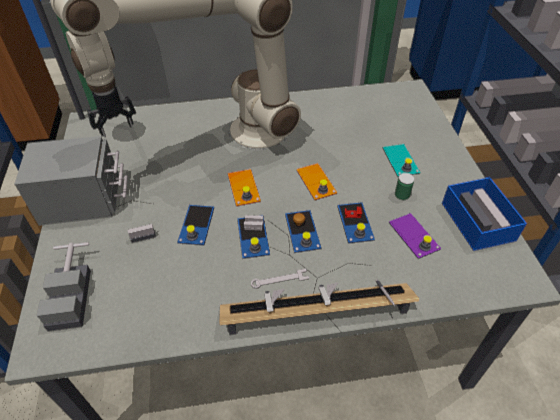

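View pics/top0.png

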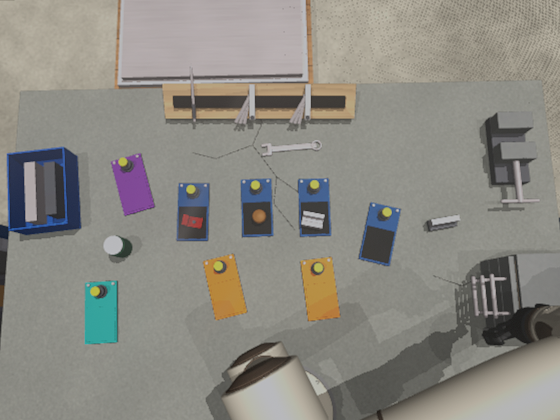

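```bash
cat > h.py <<'E'
import numpy as np,cv2
def caps(s,T=None,amin=15):
    T=s["T"] if T is None else T
    hsv=cv2.cvtColor(s["color"],cv2.COLOR_RGB2HSV)
    m=cv2.inRange(hsv,(24,130,90),(36,255,255))
    n,l,st,c=cv2.connectedComponentsWithStats(m)
    K=s["mtx"];out=[]
    for i in range(1,n):
        if st[i,4]<amin: continue
        v,u=np.nonzero(l==i);z=s["range_z"][v,u];ok=z>0
        P=np.c_[(u-K[0,2])/K[0,0]*z,(v-K[1,2])/K[1,1]*z,z,np.ones(len(z))][ok]@T.T
        top=P[P[:,2]>np.percentile(P[:,2],90)-5]
        out.append((c[i].round(1),st[i,4],np.median(top[:,:3],0).round(1),((top.max(0)+top.min(0))/2)[:2].round(1),np.percentile(P[:,2],90).round(1)))
    return out
E
python3 - <<'E'
import pickle,cv2,numpy as np
from h import *
d=pickle.load(open("d.pkl","rb"))
for n in d:
    print(n)
    for o in caps(d[n]):print(*o)
a=d["top"]["color"][165:275,160:420,::-1]
cv2.imwrite("pics/crop0.png",cv2.resize(a,None,fx=3,fy=3,interpolation=cv2.INTER_CUBIC))
E
```

```text
scene
[408.4 160.6] 23 [342.7 520.8  53.6] [341.5 519.5] 55.0
[323.1 181.7] 35 [402.3 181.6  53.6] [404.7 183.8] 56.1
[245.9 188.6] 36 [393.  -90.4  53.9] [391.1 -90.3] 55.8
[360.5 225.8] 49 [616.4 261.4  51.8] [619.9 262.1] 54.2
[190.2 227.9] 46 [ 543.1 -288.9   52.4] [ 544.  -289.2] 54.5
[305.9 234.8] 48 [627.   80.8  49.6] [627.3  78.9] 52.0
[253.9 240.4] 49 [626.3 -89.3  52. ] [625.7 -89.1] 54.2
[427.2 238.5] 39 [704.2 456.9  53.6] [705.8 456.9] 57.0
top
[122.5 161.6] 52 [702.6 455.4  54.2] [701.1 456.2] 56.1
[254.9 184.8] 52 [624.7  78.8  50.4] [625.7  77.5] 52.9
[313.5 184.2] 41 [622.9 -88.3  52.5] [622.1 -88.6] 53.9
[190.3 189.1] 48 [616.7 260.4  52. ] [616.1 261.1] 54.8
[386.4 211.9] 28 [ 540.1 -292.1   50.7] [ 539.1 -289.4] 52.7
[217.8 265.5] 65 [397.4 183.2  53.8] [398.5 183.3] 55.9
[317.6 267.4] 55 [388.3 -91.2  55. ] [389.5 -89.8] 57.1
[ 95.  290.9] 67 [337.2 518.7  53.5] [337.2 518. ] 55.4
```

View pics/crop0.png

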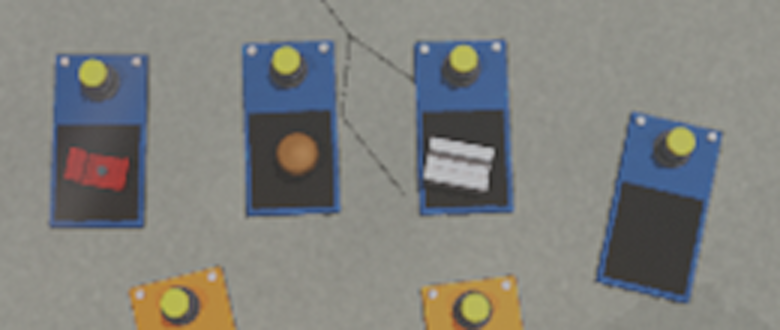

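The blue pads in the top view, by pin pixel:
- Die pad (314,184), bright channel block.
- Knob pad (255,185), bronze disc.
- Clip pad (190,189), red U.
- Empty pad (386,212), bare patch.

The orange, purple and turquoise pads are look-alikes, so I'll leave them alone. The enlarged crop confirms this. I'm going to the die pin first.

>>> move_arm(
  steps=[
    [0.25,0.25,0,0,0,0.05,-1],
    [0.5,0.5,0,0,0,0.1,-1],
    [0.75,0.75,0,0,0,0.14,-1],
    [0.97,1,0,0,0,0.16,-1],
    [0.97,1,0,0,0,0.16,-1],
  ],
  force=20,
)

```text
clock: 0.72
position: [435.2, -292.7, 303.5]
orientation: [0.214, 0.674, -0.213, 0.674]
wrist_force: [-1.0, -0.6, -0.0]
gripper_width: 0.1
```

>>> move_arm(
  steps=[
    [0.25,0.25,-0.05,0,0,0.05,-1],
    [0.5,0.5,-0.1,0,0,0.1,-1],
    [0.75,0.75,-0.2,0,0,0.14,-1],
    [0.95,1,-0.25,0,0,0.15,-1],
    [0.95,1,-0.25,0,0,0.15,-1],
  ],
)

```text
clock: 1.35
position: [624.9, -92.4, 252.0]
orientation: [0.051, 0.706, -0.05, 0.705]
wrist_force: [0.4, -0.3, 0.4]
gripper_width: 0.2
```

```bash
cat >> h.py <<'E'
from scipy.spatial.transform import Rotation as R
def wrist(robot,name):
    s=robot.read_state();w=robot.snapshot("wrist")
    T=np.eye(4);T[:3,:3]=R.from_quat(s["orientation"]).as_matrix();T[:3,3]=s["position"]
    cv2.imwrite(f"pics/{name}.png",w["color"][:,:,::-1])
    print(s["position"].round(1),s["wrist_force"].round(1))
    for o in caps(w,T@w["hand_eye"],60):print(*o)
    return w
E
python3 - <<'E'
from bench import robot
from h import *
wrist(robot,"w1")
E
```

```text
[624.9 -92.4 252. ] [ 0.4 -0.3  0.4]
[274.9 196.5] 598 [622.  -87.3  49.4] [621.6 -87.4] 50.3
[ 26.5 235. ] 556 [387.7 -89.9  51.1] [386.9 -90.1] 51.9
```

View pics/w1.png

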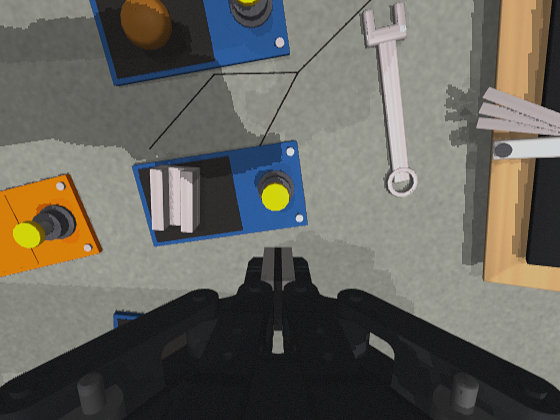

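The wrist view shows the die pad with its pin at (275,197), ahead of the closed fingers. It measures about (622.5, -88), top about 50–51 mm. I'll centre on it and descend to just above.

>>> move_arm(
  steps=[
    [-0.01,0.02,-0.2,0,0,0,-1],
    [-0.01,0.02,-0.4,0,0,0,-1],
    [-0.01,0.02,-0.55,0,0,0,-1],
    [-0.01,0.02,-0.59,0,0,0,-1],
    [-0.01,0.02,-0.59,0,0,0,-1],
  ],
)

```text
clock: 2.02
position: [621.6, -91.2, 136.1]
orientation: [0.052, 0.705, -0.052, 0.705]
wrist_force: [0.0, -0.4, -0.2]
gripper_width: -0.3
```

```bash
python3 - <<'E'
from bench import robot
from h import *
wrist(robot,"w2")
E
```

```text
[621.6 -91.2 136.1] [ 0.  -0.4 -0.2]
```

View pics/w2.png

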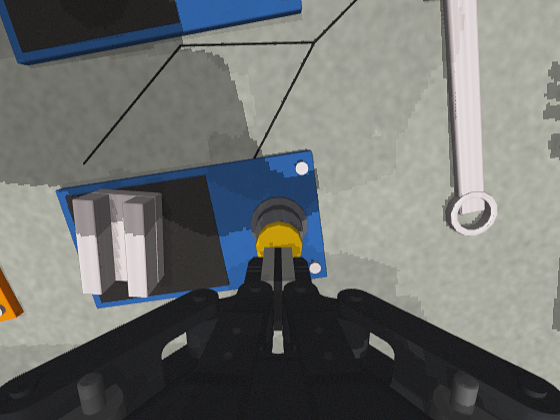

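The fingertips are over the cap (280,238), about 10 mm above it. I'll approach in small steps and watch the force.

>>> move_arm(
  steps=[
    [0,0.012,-0.015,0,0,0,-1],
    [0,0.012,-0.03,0,0,0,-1],
    [0,0.012,-0.045,0,0,0,-1],
    [0,0.012,-0.06,0,0,0,-1],
    [0,0.012,-0.065,0,0,0,-1],
  ],
)

```text
clock: 2.7
position: [621.6, -88.7, 122.7]
orientation: [0.052, 0.705, -0.052, 0.705]
wrist_force: [-0.6, 0.1, 1.9]
gripper_width: 0.2
```

>>> move_arm(
  steps=[
    [0,0,-0.01,0,0,0,-1],
    [0,0,-0.02,0,0,0,-1],
    [0,0,-0.025,0,0,0,-1],
  ],
)

```text
clock: 3.08
position: [621.6, -88.7, 117.9]
orientation: [0.052, 0.705, -0.052, 0.705]
wrist_force: [-2.6, 0.2, 2.7]
gripper_width: 0.2
```

>>> move_arm(
  steps=[
    [0,0,-0.01,0,0,0,-1],
    [0,0,-0.02,0,0,0,-1],
    [0,0,-0.028,0,0,0,-1],
    [0,0,-0.028,0,0,0,-1],
  ],
)

```text
clock: 3.58
position: [621.6, -88.7, 112.0]
orientation: [0.052, 0.705, -0.052, 0.705]
wrist_force: [-1.1, 0.3, 1.8]
gripper_width: 0.2
```

>>> move_arm(
  steps=[
    [0,0,0.1,0,0,0,-1],
    [0,0,0.35,0,0,0,-1],
    [-0.1,0,0.6,0,0,0,-1],
    [-0.1,0,0.7,0,0,0,-1],
    [-0.1,0,0.7,0,0,0,-1],
  ],
)

```text
clock: 4.2
position: [602.3, -88.8, 255.5]
orientation: [0.051, 0.703, -0.052, 0.707]
wrist_force: [-0.8, 0.6, -0.3]
gripper_width: 0.1
```

```bash
python3 - <<'E'
from bench import robot
from h import *
wrist(robot,"w3")
E
```

```text
[602.3 -88.8 255.5] [-0.8  0.6 -0.3]
[273.8   1.8] 92 [622.8  69.6  47.9] [623.3  69.9] 49.1
[297.4 193.6] 548 [621.7 -87.5  39.1] [621.7 -87.7] 39.9
[ 50.9 235.2] 544 [387.3 -89.9  51.2] [387. -90.] 52.0
```

View pics/w3.png

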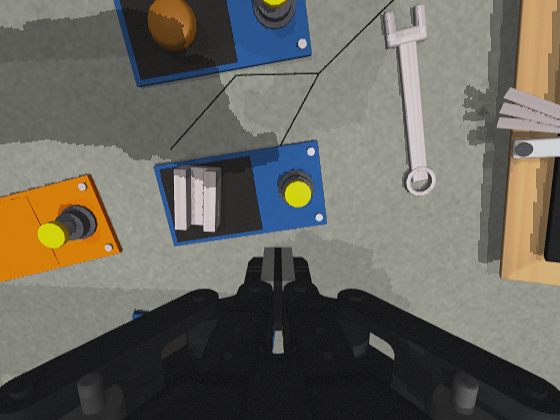

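The die cap (297,194) now reads about 39.5 mm, which is roughly 11 mm down. Next is the clip pad.

>>> move_arm(
  steps=[
    [0,0.25,0,0,0,0.04,-1],
    [0,0.5,0,0,0,0.08,-1],
    [0,0.75,0,0,0,0.1,-1],
    [0,1,0,0,0,0.1,-1],
    [0,1,0,0,0,0.1,-1],
  ],
)

```text
clock: 4.88
position: [601.1, 114.5, 250.3]
orientation: [-0.061, 0.705, 0.061, 0.704]
wrist_force: [0.3, -0.1, 0.2]
gripper_width: 0.0
```

>>> move_arm(
  steps=[
    [0.02,0.2,0,0,0,0.03,-1],
    [0.04,0.4,0,0,0,0.06,-1],
    [0.065,0.6,0,0,0,0.06,-1],
    [0.065,0.73,0,0,0,0.06,-1],
    [0.065,0.73,0,0,0,0.06,-1],
  ],
)

```text
clock: 5.5
position: [614.4, 258.3, 251.0]
orientation: [-0.126, 0.696, 0.126, 0.695]
wrist_force: [0.3, -0.6, 0.5]
gripper_width: 0.3
```

```bash
python3 - <<'E'
from bench import robot
from h import *
wrist(robot,"w4")
E
```

```text
[614.4 258.3 251. ] [ 0.3 -0.6  0.5]
[475.3   8.9] 583 [702.  454.1  50.7] [700.6 454.6] 51.7
[ 23.3 193.8] 631 [397.4 186.   51.1] [397.  186.1] 51.9
[282.3 196.8] 604 [615.4 264.   48.7] [615.6 263.7] 49.6
```

View pics/w4.png

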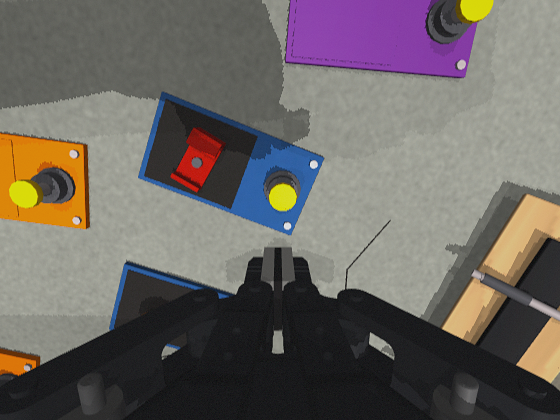

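The wrist view shows the red clip on the blue pad with its pin at (282,197), at about (615.5, 263), top about 49 mm. Descending.

>>> move_arm(
  steps=[
    [0.006,0.022,-0.2,0,0,0,-1],
    [0.006,0.022,-0.4,0,0,0,-1],
    [0.006,0.022,-0.55,0,0,0,-1],
    [0.006,0.022,-0.59,0,0,0,-1],
    [0.006,0.022,-0.59,0,0,0,-1],
  ],
)

```text
clock: 6.18
position: [616.0, 261.0, 134.8]
orientation: [-0.125, 0.696, 0.125, 0.696]
wrist_force: [-0.3, -0.5, -0.3]
gripper_width: -0.3
```

>>> move_arm(
  steps=[
    [0,0,-0.015,0,0,0,-1],
    [0,0,-0.03,0,0,0,-1],
    [0,0,-0.045,0,0,0,-1],
    [0,0,-0.05,0,0,0,-1],
  ],
)

```text
clock: 6.68
position: [615.7, 261.8, 124.1]
orientation: [-0.125, 0.696, 0.125, 0.696]
wrist_force: [-0.1, -0.3, -0.2]
gripper_width: -0.3
```

Just above contact. Pressing to about TCP 112.

>>> move_arm(
  steps=[
    [0,0,-0.012,0,0,0,-1],
    [0,0,-0.024,0,0,0,-1],
    [0,0,-0.03,0,0,0,-1],
    [0,0,-0.03,0,0,0,-1],
  ],
)

```text
clock: 7.18
position: [615.9, 261.8, 118.4]
orientation: [-0.125, 0.696, 0.125, 0.696]
wrist_force: [-0.4, 1.0, 1.8]
gripper_width: 0.2
```

>>> move_arm(
  steps=[
    [0,0,-0.01,0,0,0,-1],
    [0,0,-0.02,0,0,0,-1],
    [0,0,-0.032,0,0,0,-1],
    [0,0,-0.032,0,0,0,-1],
  ],
)

```text
clock: 7.68
position: [615.9, 261.8, 111.6]
orientation: [-0.125, 0.696, 0.125, 0.696]
wrist_force: [-0.2, 0.6, 2.1]
gripper_width: -0.3
```

Up, check, then toward the knob.

>>> move_arm(
  steps=[
    [0,0,0.1,0,0,0,-1],
    [0,0,0.35,0,0,0,-1],
    [-0.05,0,0.6,0,0,0,-1],
    [-0.05,0,0.7,0,0,0,-1],
    [-0.05,0,0.7,0,0,0,-1],
  ],
)

```text
clock: 8.3
position: [606.2, 261.9, 255.0]
orientation: [-0.125, 0.694, 0.126, 0.697]
wrist_force: [1.2, 0.2, -0.2]
gripper_width: -0.3
```

```bash
python3 - <<'E'
from bench import robot
from h import *
wrist(robot,"w5")
E
```

```text
[606.2 261.9 255. ] [ 1.2  0.2 -0.2]
[477.2  14.4] 861 [700.4 457.7  50.8] [700.  458.1] 51.7
[ 32.6 200.2] 603 [397.1 186.1  51. ] [397.3 185.9] 51.9
[287.5 199.7] 542 [615.4 264.1  38.6] [615.5 263.7] 39.4
```

View pics/w5.png

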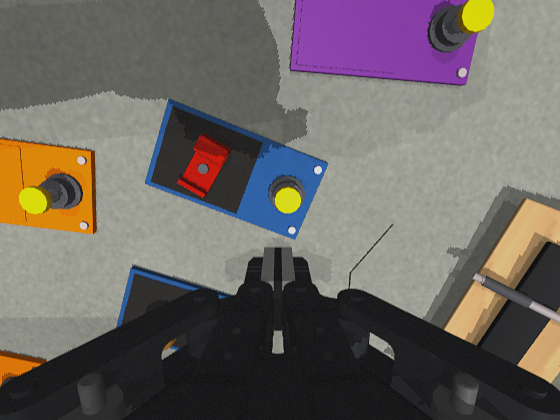

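The clip cap (287,200) is down to about 39 mm and the clip hasn't moved. Now to the knob pin at about (624.5, 79).

>>> move_arm(
  steps=[
    [0.02,-0.25,0,0,0,-0.04,-1],
    [0.05,-0.5,0,0,0,-0.08,-1],
    [0.08,-0.75,0,0,0,-0.08,-1],
    [0.09,-0.92,0,0,0,-0.08,-1],
    [0.09,-0.92,0,0,0,-0.08,-1],
  ],
)

```text
clock: 8.98
position: [623.6, 75.4, 250.3]
orientation: [-0.036, 0.707, 0.036, 0.705]
wrist_force: [0.4, 0.7, -0.3]
gripper_width: -0.1
```

```bash
python3 - <<'E'
from bench import robot
from h import *
wrist(robot,"w6")
E
```

```text
[623.6  75.4 250.3] [ 0.4  0.7 -0.3]
[280.5 195.9] 603 [624.2  80.9  48.3] [624.2  80.5] 49.2
[ 32.3 335.3] 416 [386.9 -89.6  51.1] [386.6 -89.7] 51.8
```

View pics/w6.png

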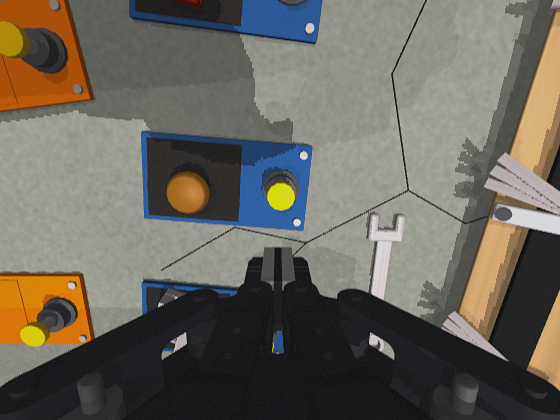

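The bronze knob is on the blue pad with its pin at (281,196), at about (624.3, 80), top about 48.5 mm.

>>> move_arm(
  steps=[
    [0.004,0.024,-0.2,0,0,0,-1],
    [0.004,0.024,-0.4,0,0,0,-1],
    [0.004,0.024,-0.55,0,0,0,-1],
    [0.004,0.024,-0.59,0,0,0,-1],
    [0.004,0.024,-0.59,0,0,0,-1],
  ],
)

```text
clock: 9.65
position: [624.5, 83.3, 133.8]
orientation: [-0.037, 0.706, 0.037, 0.706]
wrist_force: [0.1, 0.1, 0.8]
gripper_width: 0.0
```

>>> move_arm(
  steps=[
    [0,0,-0.015,0,0,0,-1],
    [0,0,-0.03,0,0,0,-1],
    [0,0,-0.045,0,0,0,-1],
    [0,0,-0.05,0,0,0,-1],
  ],
)

```text
clock: 10.15
position: [624.6, 82.5, 123.8]
orientation: [-0.037, 0.706, 0.037, 0.706]
wrist_force: [0.2, -0.5, -0.3]
gripper_width: -0.3
```

>>> move_arm(
  steps=[
    [0,-0.008,-0.012,0,0,0,-1],
    [0,-0.008,-0.024,0,0,0,-1],
    [0,-0.008,-0.03,0,0,0,-1],
    [0,-0.008,-0.03,0,0,0,-1],
  ],
)

```text
clock: 10.65
position: [624.7, 80.9, 118.0]
orientation: [-0.037, 0.706, 0.037, 0.706]
wrist_force: [0.1, -1.0, 2.2]
gripper_width: -0.2
```

>>> move_arm(
  steps=[
    [0,0,-0.01,0,0,0,-1],
    [0,0,-0.02,0,0,0,-1],
    [0,0,-0.031,0,0,0,-1],
    [0,0,-0.031,0,0,0,-1],
  ],
)

```text
clock: 11.15
position: [624.7, 80.9, 111.5]
orientation: [-0.037, 0.706, 0.037, 0.706]
wrist_force: [1.2, -1.2, 3.0]
gripper_width: 0.1
```

>>> move_arm(
  steps=[
    [0,0,0.1,0,0,0,-1],
    [0,0,0.35,0,0,0,-1],
    [-0.1,0,0.6,0,0,0,-1],
    [-0.1,0,0.7,0,0,0,-1],
    [-0.1,0,0.7,0,0,0,-1],
  ],
)

```text
clock: 11.78
position: [605.0, 81.1, 254.6]
orientation: [-0.037, 0.705, 0.037, 0.708]
wrist_force: [-0.0, -0.1, -0.3]
gripper_width: 0.0
```

```bash
python3 - <<'E'
from bench import robot
from h import *
wrist(robot,"w7")
t=robot.snapshot("top");cv2.imwrite("pics/top1.png",t["color"][:,:,::-1])
for o in caps(t):print(*o)
E
```

```text
[605.   81.1 254.6] [-0.  -0.1 -0.3]
[297.6 200.5] 539 [624.2  80.9  38.3] [624.4  80.7] 39.2
[ 51.1 339.2] 411 [386.9 -89.1  51. ] [386.8 -89.3] 51.8
[277.4 346.4] 157 [621.5 -83.2  39. ] [ 6.153e+02 -3.000e-01] 40.2
[122.5 161.6] 52 [700.4 457.1  53.1] [701.  456.5] 55.0
[313.7 185.3] 52 [621.6 -91.7  42.3] [621.3 -87.8] 44.4
[190.8 189.6] 42 [615.5 262.2  42.4] [616.1 262. ] 44.4
[386.2 211.9] 46 [ 539.3 -290.8   52. ] [ 538.7 -288.9] 54.5
[317.7 267.4] 56 [388. -91.  54.] [387.1 -91.2] 55.7
[ 95.  290.9] 67 [338.4 518.4  53.5] [338.5 518.4] 55.3
```

View pics/w7.png

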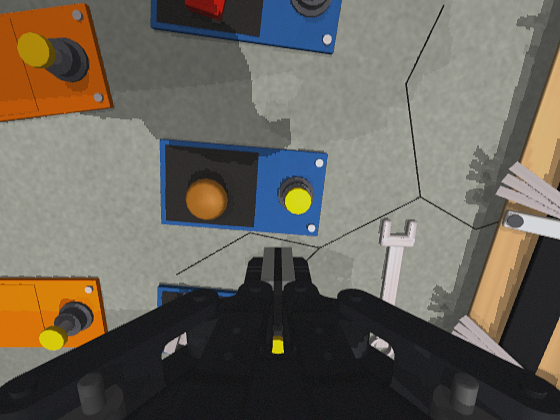

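View pics/top1.png

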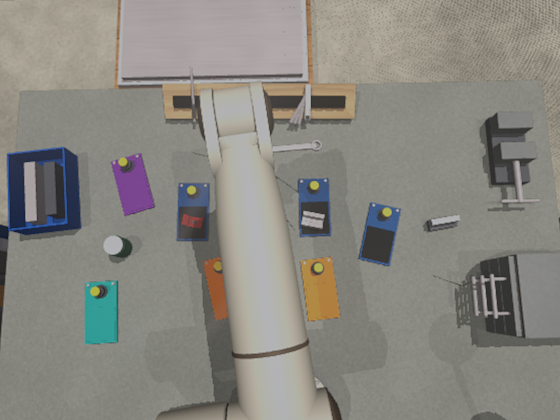

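The knob cap (298,200) is at about 38.5 mm. In the top view the die, clip and bystanders haven't moved, and the empty pad's pin (386,212) is still up at about 52 mm. The arm is clear, 250 mm up with no contact force.

```bash
python3 - <<'E'
from bench import robot
print(robot.hand_in(),robot.read_state()["clock"])
E
```

```text
the job is handed in; nothing more can be done
the job is handed in; nothing more can be done
```

I tapped the three pins down with closed fingertips in the order die, clip, knob, and handed the job in at about 12 s; no verdict was reported.

- **Pins:** the wrist camera put the three caps at 38–39.5 mm after the taps. That is 12.5–13.5 mm below fully up by its reading, well past half of the 16 mm stroke and 2–3 mm short of the bottom. The top camera reads about 42 mm for the die and clip caps, which still means about 9–10 mm down. It had read a few millimetres higher than the wrist camera before the taps too. In the top view the arm hid the knob cap, so only the wrist camera checked that one.
- **Force:** the wrist force was at most about 3 N in the readings at the end of each move.
- **Empty pad:** its pin still reads about 52 mm in the top view, so it is up.
- **Tools and bystanders:** none looked shifted in the last pictures, and the arm finished well above everything. I checked this by eye and did not measure it. The arm also hid part of the wrench in the last top view.

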